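# Pin the sample jig shut and hold it

## Task

Close the blue lid of the clamshell jig so that its sprung gauge foot comes down on the amber sample block, then take the red-knobbed pin from its grey stand and push it down through the hole in the lid into the hole of the base until its flange presses the lid fully shut. The sprung foot would lift the lid again, so finish with the gripper still on the pin, holding it pressed down with the lid fully shut; do not let go at the end. Leave the block in its pocket and do not disturb the vial or the dropper bottle.

Things in the scene. Friction and masses are not known exactly. Their poses are not given: they have to be found in the camera images.
- jig: clamshell jig fixed to the worktop: steel base 170 x 100 x 12 mm; origin at the centre of its underside, x towards the hinge, y along the hinge axis, z up. Aluminium block 50 x 80 mm, top at z = 34 mm, at x = -50 mm holds the base hole; hinge axis at x = 65, z = 39 mm; sample pocket at x = 5 mm
- lid (a joint): angle of the blue lid (rad): 0 shut and level (outer face at z = 44 mm of the jig), 1.57 upright, 1.75 fully open. Plate 80 mm wide, 10 mm thick, 0.2 kg, from 10 to 140 mm from the hinge axis (at mid-thickness). Stiff hinge: stays where left, but the sprung foot lifts it back to about 0.09 rad when let go. Can be pushed shut on its outer face
- gauge (a joint): how far the gauge foot is pushed into the lid (m): 0 fully out; about 0.005 with the lid fully shut on the block. Brass foot 14 mm across on the lid's inner side 60 mm from the hinge axis, its stem with a small red cap stands out of the outer face (10 mm when out); spring 7 N at 0, 600 N/m
- hinge (a point): midpoint of the hinge axis
- lid_hole (a point): centre of the lid's 13 mm hole on the outer face, 115 mm from the hinge axis
- lid_edge (a point): middle of the lid's free edge, on the outer face, 140 mm from the hinge axis
- base_hole (a point): centre of the mouth of the 13 mm hole in the base, 22 mm deep, right under the lid hole when the lid is shut; axes as the jig's
- block: amber resin sample block 30 x 40 x 16 mm, loose in a shallow pocket of the jig base, under the gauge foot; origin at the centre of its underside
- pin: pin, 60 mm long overall, 0.06 kg; origin at the centre of its lower tip, z along the pin towards the knob. Steel shaft 10 mm in diameter and 30 mm long with a tapered tip, then a flange 26 mm in diameter and 4 mm thick (underside at z = 30 mm), then a round red knob 22 mm in diameter and 26 mm high
- pin_stand: grey block 60 x 60 x 36 mm, fixed, in whose central hole the pin stands upright, its flange on the block's top; origin at the centre of its underside
- vial_black: small vial with black cap, 21 mm in diameter, 48 mm high, loose, to be left alone
- dropper: brown dropper bottle with red bulb, 36 mm in diameter, 106 mm high, loose, to be left alone
Things that resemble listed ones, but are neither listed nor needed, are in the scene too. What is meant by the pin is not green or yellow, and is the smaller of those in its own colour.

How it is judged:
By the outcome, as a careful person would: the job done as asked, in the order asked, and still so for the second after the job is handed in, while the arm keeps its last pose, push and grip.
It also fails if it takes over 53 s, if anything falls off the work surface, if the arm or the gripper's body presses on something with over 40 N, if the wrist force passes 120 N, or if a joint passes its speed limit or range.

## Robot

A 6-joint arm with a two-finger parallel gripper is mounted at the origin on the work surface; the furniture and walls round the work are solid. World frame = base frame: x ahead of the robot, y to its left, z up, the work surface at z = 0. Lengths are in m, angles in rad, forces in N, time in s.
With the tool pointing down it reaches from about 0.375 to 0.9 m from the base axis. Payload 3.1 kg.
Tool frame: the origin (TCP) lies midway between the tips of the shut fingers; the grasp point (between the pads) lies 19 mm behind it; z points along the fingers, y is the line along which they close (so a half turn about z gives the same grasp; the last joint's range is limited). The gripper opens to 85 mm and grips with 20 to 120 N. Pads are 22 mm wide; open, the fingers measure 114 mm over their backs; the gripper's body (76 mm by 85 mm) begins 54 mm behind the grasp point. The pads swing forward as they close: fully open they stand 13 mm farther back than shut.
Start: joints at [-1.375, 0.527, 1.433, -0, 1.181, -0.178], TCP at [0.228, -0.582, 0.231] pointing down, gripper open.
Joint ranges: [-3.08, 3.08], [-0.75, 2.2], [0.22, 2.44], [-1.43, 4.57], [0, 2.65], [-2.85, 2.85]. Speed limits (rad/s): [2.79, 2.79, 3.14, 3.14, 3.14, 3.14].

## Interface

Orientations are given as [roll, pitch, yaw] about the fixed x, y, z axes, in that order (R = Rz(yaw) Ry(pitch) Rx(roll)).
In Python, from station import state, snapshot, camera_model, close_job gives the robot as it stands.
- The arm moves only by the tool apply_moves, never from a script. Its argument "targets" is a list of rows, each an object of numbers: "x", "y", "z": the shift along the tool's x, y, z in units of 25 mm (1.0 is 25 mm); "wx", "wy", "wz": the turn, a rotation vector about the tool's x, y, z in units of 6 degrees (1.0 is 6 degrees). In form: [{"x": .., "y": .., "z": .., "wx": .., "wy": .., "wz": ..}, ...]. A call has 1 to 10 rows; each row is the pose to reach, as a shift and turn from the pose commanded when the call began, along the tool's axes at that moment; what a row does not reach only later rows make up. A row lasts 1/12 s, in which the tool goes at most 41.7 mm and 7.16 degrees, less where a joint would pass 70% of its speed; a pose out of reach is approached as far as the arm can. A call with a gripper value outside its range is refused whole. "fingers" is the finger opening in mm, from 0 to 85.4, set as the call begins (left out, the last holds). The fingers move at their own pace and stop on an object; the grip force is fixed at half the most. Time passes only in rows, so rows that repeat a pose let the fingers close. It gives the time, the measured TCP pose, the force, the opening and the grip force at its end, in the units of the state.
- state(): the state, without advancing time (a new reading comes with each control period).
- snapshot(name): name is "scene" or "top"; returns the picture (384x512x3 uint8, red, green, blue); there is no depth.
- camera_model(name): a dict with "vertical_fov" (degrees; the focal length in pixels is half the picture's height over the tangent of half this angle, whatever the lens; pixels are square), "cx", "cy" (the principal point, pixels), "view" (4x4, takes a point from world to camera coordinates). Camera axes: x right, y down, z forward; pixel columns grow to the right and rows downward; lengths in m; the calibration is good to about 2 mm. A picture is of the moment at which its call begins. camera_model takes no time and is no camera call.
- close_job(): hands the job in; it is judged then, once.
The state is a dict: "time_s": time; "joints": joint angles; "qd": joint speeds; "effort": joint torques, N m; "tcp_pos": TCP position; "eef_rot": TCP orientation; "contact_force": force on the tool from outside, world axes, zero at the start; "ft_torque": the same for the moment, N m; "opening": finger opening in m; "grasp_force": force on a finger pad.
Only numpy, scipy, OpenCV 4.12 (cv2) and the standard library are available. Lean on these libraries where they do the work, as an engineer would, in place of code of your own. Each camera call takes 0.05 s, during which the arm holds its last target. There are 200 camera calls.

## Working session

There is one attempt and no reset: what is moved stays moved. The work goes in short steps, Python scripts to look and compute and a tool call to move; the robot and the scene stay as the last step left them, time stands still between calls to the robot, and variables do not carry over. Pictures are saved under pics/ and viewed, at most 10 in all, crops included, and the job is handed in when it is done.

Besides the shell and the picture viewer there is one more tool, called after "Request:" as name([rows], argument=value, ...), one row to a line, values as JSON. apply_moves: Moves the arm, as the interface text tells. Its arguments: {"type":"object","properties":{"targets":{"type":"array","items":{"type":"object","properties":{"x":{"type":"number"},"y":{"type":"number"},"z":{"type":"number"},"wx":{"type":"number"},"wy":{"type":"number"},"wz":{"type":"number"}}}},"fingers":{"type":"number"}},"required":["targets"]}

```bash
mkdir -p pics
cat > h.py <<'E'
import numpy as np, cv2
from station import state, snapshot, camera_model, close_job
from scipy.spatial.transform import Rotation as R
def cam(n):
    m=camera_model(n); f=192/np.tan(np.radians(m['vertical_fov']/2)); return f,m['cx'],m['cy'],np.array(m['view'])
def ray(n,u,v):
    f,cx,cy,V=cam(n); d=V[:3,:3].T@np.array([(u-cx)/f,(v-cy)/f,1]); o=-V[:3,:3].T@V[:3,3]; return o,d
def onz(n,u,v,z):
    o,d=ray(n,u,v); return o+d*(z-o[2])/d[2]
def proj(n,p):
    f,cx,cy,V=cam(n); c=V[:3,:3]@np.array(p)+V[:3,3]; return np.array([cx+f*c[0]/c[2],cy+f*c[1]/c[2]])
def tri(a,b):
    (o1,d1),(o2,d2)=ray('scene',*a),ray('top',*b)
    s=np.linalg.lstsq(np.c_[d1,-d2],o2-o1,rcond=None)[0]; p,q=o1+s[0]*d1,o2+s[1]*d2
    return (p+q)/2,np.linalg.norm(p-q)
def save(n,name,box=None,k=1):
    im=snapshot(n); cv2.imwrite('pics/raw_%s.png'%name,im[:,:,::-1])
    if box: im=im[box[1]:box[3],box[0]:box[2]]
    cv2.imwrite('pics/%s.png'%name,cv2.resize(im,None,fx=k,fy=k,interpolation=cv2.INTER_CUBIC)[:,:,::-1]); return im
E
python3 - <<'E'
from h import *
for n in('scene','top'):
    save(n,n+'0',None,1.5); m=camera_model(n); print(m, 'pos',ray(n,0,0)[0])
print(state())
E
```

```text
{'vertical_fov': 57.91316977409127, 'cx': 262.6597601346228, 'cy': 195.0942554889672, 'view': array([[-0.85880593, -0.51218019, -0.01112763,  0.40604121],
       [-0.3329511 ,  0.57452549, -0.74770584,  0.24665707],
       [ 0.38935323, -0.63842925, -0.66393686,  0.68161167],
       [ 0.        ,  0.        ,  0.        ,  1.        ]])} pos [0.16544764 0.50141632 0.64149232]
{'vertical_fov': 53.485983822573566, 'cx': 252.02164739152695, 'cy': 190.2589271660557, 'view': array([[-0.02928902, -0.99937936,  0.01957182, -0.05211219],
       [-0.98755229,  0.02590408, -0.15514331,  0.48113468],
       [ 0.15454003, -0.0238722 , -0.98769808,  0.96427719],
       [ 0.        ,  0.        ,  0.        ,  1.        ]])} pos [ 0.32459992 -0.04152379  1.02807948]
{'time_s': 0.1, 'joints': array([-1.37549733e+00,  5.28396112e-01,  1.43377780e+00, -2.33334244e-05,
        1.18141204e+00, -1.78486074e-01]), 'qd': array([-1.87655811e-04, -1.67097328e-03, -3.06389227e-03,  1.10745708e-03,
       -1.87912743e-03,  5.47449544e-05]), 'effort': array([ 8.65905167e-05, -4.43304992e+01, -1.78585875e+01, -3.28732513e-04,
        3.86620959e-03,  1.04823124e-05]), 'tcp_pos': array([ 0.22811485, -0.58118523,  0.23041625]), 'eef_rot': array([-3.13962719e+00, -3.32664133e-04,  3.73793622e-01]), 'contact_force': array([ 0.29248862,  0.63241539, -0.42060028]), 'ft_torque': array([-0.05109317, -0.02364712, -0.0317235 ]), 'grasp_force': 0.0, 'opening': 0.08552431334451407}
```

View pics/scene0.png

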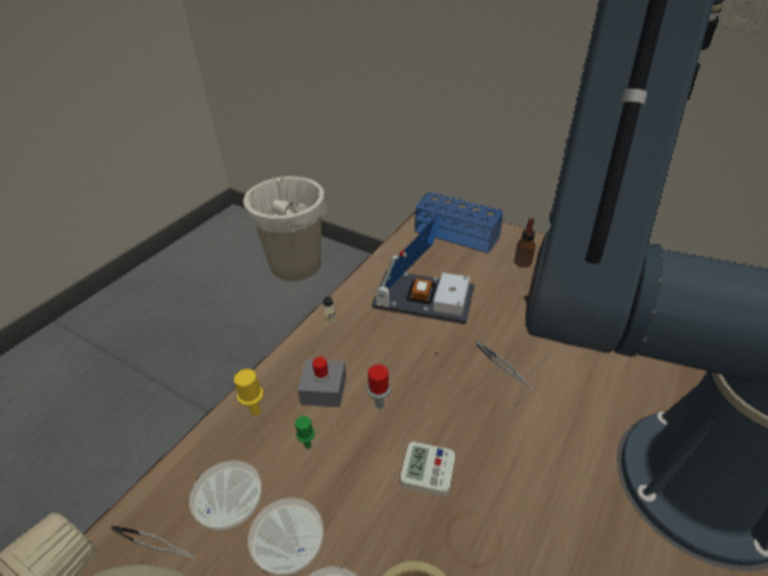

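View pics/top0.png

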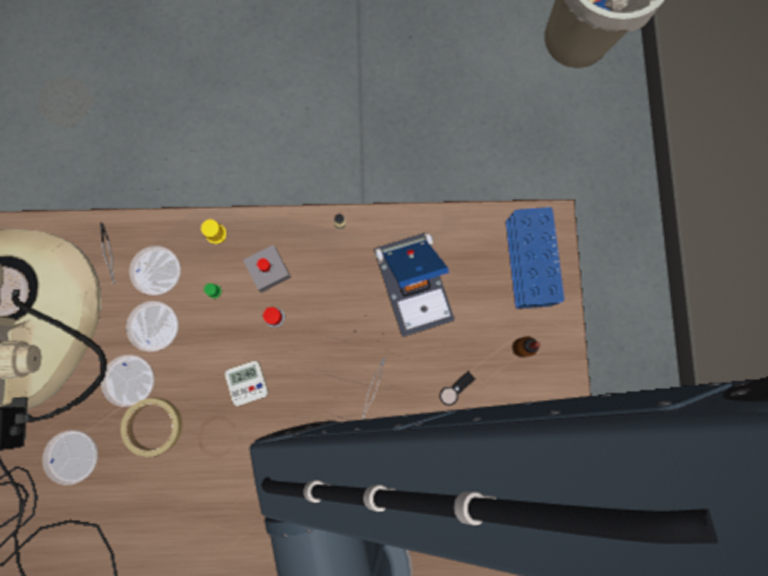

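The scene view shows the jig at about (420,290), with its lid leaning open over the base. The top view shows the jig at (415,285).

Red pin candidates, in top/scene picture pixels:
- **In the grey stand:** (263,265) / (320,367).
- **Loose on the table:** (272,316) / (378,380), and it looks larger.

The one in the grey stand fits the description because it is smaller and stands in the grey block. I'll confirm that in a crop.

```bash
cat > m.py <<'E'
from h import *
def comps(im,lo,hi,box,amin=15):
    h=cv2.cvtColor(im,cv2.COLOR_RGB2HSV); m=cv2.inRange(h,np.array(lo),np.array(hi))
    k=np.zeros_like(m); k[box[1]:box[3],box[0]:box[2]]=255; m&=k
    cs,_=cv2.findContours(m,cv2.RETR_EXTERNAL,cv2.CHAIN_APPROX_NONE)
    return [c for c in sorted(cs,key=cv2.contourArea,reverse=True) if cv2.contourArea(c)>=amin]
def cen(c):
    m=cv2.moments(c); return np.array([m['m10'],m['m01']])/m['m00']
E
python3 - <<'E'
from m import *
S=cv2.imread('pics/raw_scene0.png')[:,:,::-1].copy();T=cv2.imread('pics/raw_top0.png')[:,:,::-1].copy()
for n,im,b in(('scene',S,(180,220,280,290)),('top',T,(150,150,210,230))):
    for c in comps(im,(0,150,90),(8,255,255),b): print(n,'red',cen(c),cv2.contourArea(c),cv2.boundingRect(c))
for c in comps(T,(0,0,150),(180,40,255),(255,180,310,230)): r=cv2.minAreaRect(c); print('alu top',r,cv2.boxPoints(r).tolist())
for c in comps(S,(0,0,140),(180,40,255),(285,175,320,215)): print('alu scene',cen(c),cv2.boundingRect(c))
for c in comps(T,(0,0,60),(180,45,140),(160,160,196,198)): r=cv2.minAreaRect(c); print('stand top',r)
for c in comps(T,(100,120,50),(125,255,255),(245,150,305,200)): r=cv2.minAreaRect(c); print('lid top',cv2.approxPolyDP(c,2,True)[:,0].tolist())
for c in comps(S,(100,120,40),(125,255,255),(255,140,293,200)): print('lid scene',cv2.approxPolyDP(c,1.5,True)[:,0].tolist())
a=cv2.resize(S[140:290,190:330],None,fx=4,fy=4,interpolation=2);b=cv2.resize(T[145:235,150:310],None,fx=5,fy=5,interpolation=2)
cv2.imwrite('pics/c1.png',a[:,:,::-1]);cv2.imwrite('pics/c2.png',b[:,:,::-1])
E
```

```text
scene red [252.54166667 250.67083333] 160.0 (245, 243, 14, 20)
scene red [213.44662309 243.48583878] 76.5 (209, 238, 9, 14)
top red [181.         210.14756944] 96.0 (175, 205, 13, 11)
top red [175.47037037 176.21481481] 45.0 (171, 172, 9, 9)
alu top ((282.25, 205.24998474121094), (19.60611915588379, 30.674089431762695), 71.56504821777344) [[264.6000061035156, 200.79998779296875], [293.6999816894531, 191.0999755859375], [299.8999938964844, 209.69998168945312], [270.8000183105469, 219.39999389648438]]
alu scene [300.75435974 192.33881415] (290, 182, 23, 22)
stand top ((177.5, 178.5), (24.59674644470215, 22.807889938354492), 63.43495178222656)
lid top [[283, 161], [262, 167], [261, 170], [256, 169], [267, 191], [298, 181]]
lid scene [[292, 140], [278, 140], [277, 152], [280, 156], [271, 166], [272, 170], [264, 174], [261, 185], [258, 187], [259, 191], [292, 157]]
```

View pics/c1.png

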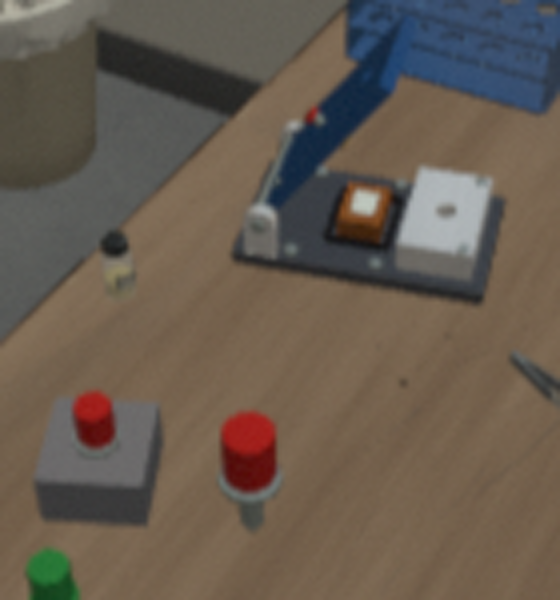

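View pics/c2.png

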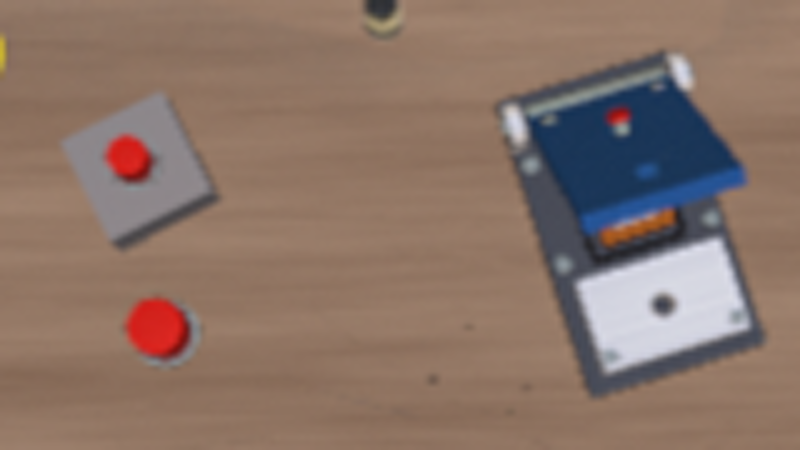

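The crops confirm it. The smaller red pin is in the grey stand, with its knob at scene crop (95,420) and top crop (128,157). The loose red one is larger. The lid leans over the base, with its outer free edge at top crop (583,213)-(743,168). The base hole is at top crop (663,304) and scene crop (447,210).

Run:
```python
from m import *
t=lambda u,v:((u+.5)/5-.5+150,(v+.5)/5-.5+145); s=lambda u,v:((u+.5)/4-.5+190,(v+.5)/4-.5+140)
bh=onz('top',*t(663,304),.034);print('hole top z.034',bh,'scene',onz('scene',*s(447,210),.034),'tri',tri(s(447,210),t(663,304)))
# block top corners
C=[onz('top',*t(*p),.034) for p in((576,281),(722,236),(752,329),(606,375))];C=np.array(C)
print('alu centre',C.mean(0),'sides',np.linalg.norm(np.diff(C,axis=0),axis=1))
d=(C[0]+C[1]-C[2]-C[3]);e=C[0]+C[3]-C[1]-C[2];print('yaw jig x',np.degrees(np.arctan2(d[1],d[0])),'y',np.degrees(np.arctan2(e[1],e[0])))
B=np.array([onz('top',*t(*p),.012) for p in((497,105),(665,52),(764,338),(594,396))])
print('base centre',B.mean(0),'sides',np.linalg.norm(np.diff(B,axis=0),axis=1));d=B[0]+B[1]-B[2]-B[3];yaw=np.arctan2(d[1],d[0]);print(np.degrees(yaw))
# pin
print('pin knob mid tri',tri((213.45,243.5),(175.47,176.2)),'top z.064',onz('top',175.47,176.2,.064))
St=np.array([onz('top',*t(*p),.036) for p in((62,143),(161,93),(217,192),(119,240))]);print('stand',St.mean(0),np.linalg.norm(np.diff(St,axis=0),axis=1))
# other stuff
# lid angle
x=np.array([np.cos(yaw),np.sin(yaw),0]);y=np.array([-x[1],x[0],0]);o=B.mean(0)*[1,1,0]
for th in np.arange(.9,1.5,.05):
    def P(r,h,w): # r from hinge, h outward normal
        return o+x*(.065-r*np.cos(th)+h*np.sin(th))+y*w+np.array([0,0,.039+r*np.sin(th)+h*np.cos(th)])
    print(round(th,2),[np.round((proj('top',P(.14,.005,w))-[150,145]+.5)*5-.5) for w in(.04,-.04)],[np.round((proj('scene',P(.14,.005,w))-[190,140]+.5)*4-.5) for w in(.04,-.04)])
```

```text
hole top z.034 [ 0.43777951 -0.14369966  0.034     ] scene [ 0.43875671 -0.14453904  0.034     ] tri (array([ 0.43796371, -0.14348658,  0.03506585]), np.float64(0.0006434575150527869))
alu centre [ 0.43722517 -0.14427549  0.034     ] sides [0.08112951 0.05158187 0.08069691]
yaw jig x 15.407197075296516 y 105.75207868627643
base centre [ 0.48589547 -0.1298058   0.012     ] sides [0.09697364 0.16549646 0.09667984]
16.41134412463925
pin knob mid tri (array([0.51864001, 0.13176998, 0.05812674]), np.float64(0.0007950856541133541)) top z.064 [0.51710322 0.13053175 0.064     ]
stand [0.51784814 0.13004359 0.036     ] [0.05815872 0.06161787 0.0568116 ]
0.9 [array([585., 236.]), array([747., 184.])] [array([396.,  96.]), array([420.,  23.])]
0.95 [array([582., 223.]), array([744., 171.])] [array([386.,  89.]), array([412.,  16.])]
1.0 [array([578., 210.]), array([741., 158.])] [array([377.,  82.]), array([403.,  10.])]
1.05 [array([574., 196.]), array([738., 144.])] [array([367.,  76.]), array([393.,   4.])]
1.1 [array([570., 182.]), array([734., 130.])] [array([356.,  70.]), array([384.,  -2.])]
1.15 [array([566., 168.]), array([730., 116.])] [array([346.,  65.]), array([374.,  -7.])]
1.2 [array([562., 153.]), array([727., 101.])] [array([335.,  60.]), array([364., -11.])]
1.25 [array([558., 139.]), array([722.,  87.])] [array([324.,  56.]), array([353., -16.])]
1.3 [array([553., 124.]), array([718.,  72.])] [array([313.,  52.]), array([343., -19.])]
1.35 [array([549., 110.]), array([714.,  58.])] [array([301.,  48.]), array([332., -23.])]
1.4 [array([544.,  95.]), array([709.,  43.])] [array([290.,  45.]), array([322., -26.])]
1.45 [array([539.,  81.]), array([704.,  29.])] [array([278.,  42.]), array([311., -28.])]
```

Request:
apply_moves([
  {"x": 17, "y": -13, "z": 1.2, "wz": 0.95},
  {"x": 17, "y": -13, "z": 1.2, "wz": 0.95},
  {"x": 17, "y": -13, "z": 1.2, "wz": 0.95},
  {"x": 17, "y": -13, "z": 1.2, "wz": 0.95},
  {"x": 17, "y": -13, "z": 1.2, "wz": 0.95},
  {"x": 17, "y": -13, "z": 1.2, "wz": 0.95},
  {"x": 17, "y": -13, "z": 1.2, "wz": 0.95},
  {"x": 17, "y": -13, "z": 1.2, "wz": 0.95},
  {"x": 17, "y": -13, "z": 1.2, "wz": 0.95},
  {"x": 17, "y": -13, "z": 1.2, "wz": 0.95},
], fingers=0)

```text
$.targets[0]: bad value
```

Request:
apply_moves([
  {"x": 1.3, "y": -1, "z": 0.1, "wz": 0.1},
  {"x": 2.6, "y": -2, "z": 0.2, "wz": 0.2},
  {"x": 3.9, "y": -3, "z": 0.3, "wz": 0.3},
  {"x": 5.2, "y": -4, "z": 0.4, "wz": 0.4},
  {"x": 6.5, "y": -5, "z": 0.5, "wz": 0.5},
  {"x": 7.8, "y": -6, "z": 0.6, "wz": 0.6},
  {"x": 9.1, "y": -7, "z": 0.7, "wz": 0.7},
  {"x": 10, "y": -7.7, "z": 0.7, "wz": 0.7},
], fingers=0)

```text
$.targets[0]: bad value
```

Request:
apply_moves([
  {"x": 1.3, "y": -1, "z": 0.1, "wx": 0, "wy": 0, "wz": 0.1},
  {"x": 2.6, "y": -2, "z": 0.2, "wx": 0, "wy": 0, "wz": 0.2},
  {"x": 3.9, "y": -3, "z": 0.3, "wx": 0, "wy": 0, "wz": 0.3},
  {"x": 5.2, "y": -4, "z": 0.4, "wx": 0, "wy": 0, "wz": 0.4},
  {"x": 6.5, "y": -5, "z": 0.5, "wx": 0, "wy": 0, "wz": 0.5},
  {"x": 7.8, "y": -6, "z": 0.6, "wx": 0, "wy": 0, "wz": 0.6},
  {"x": 9.1, "y": -7, "z": 0.7, "wx": 0, "wy": 0, "wz": 0.7},
  {"x": 10, "y": -7.7, "z": 0.7, "wx": 0, "wy": 0, "wz": 0.7},
], fingers=0)

```text
time_s: 0.77
tcp_pos: [0.3911, -0.3074, 0.2131]
eef_rot: [-3.138, 0.0, 0.301]
contact_force: [0.5, -0.5, -0.4]
opening: 0.0001
grasp_force: 0.0
```

Request:
apply_moves([
  {"x": 1.3, "y": -1.1, "z": 0.1, "wx": 0, "wy": 0, "wz": 0.2},
  {"x": 2.6, "y": -2.2, "z": 0.2, "wx": 0, "wy": 0, "wz": 0.2},
  {"x": 3.9, "y": -3.4, "z": 0.3, "wx": 0, "wy": 0, "wz": 0.2},
  {"x": 5.2, "y": -4.5, "z": 0.4, "wx": 0, "wy": 0, "wz": 0.2},
  {"x": 6.5, "y": -5.6, "z": 0.5, "wx": 0, "wy": 0, "wz": 0.2},
  {"x": 6.5, "y": -5.6, "z": 0.5, "wx": 0, "wy": 0, "wz": 0.2},
  {"x": 6.5, "y": -5.6, "z": 0.5, "wx": 0, "wy": 0, "wz": 0.2},
])

```text
time_s: 1.35
tcp_pos: [0.5051, -0.1269, 0.2008]
eef_rot: [-3.141, 0.001, 0.285]
contact_force: [-0.2, 0.2, 0.1]
opening: 0.0003
grasp_force: 0.0
```

Request:
apply_moves([
  {"x": 0, "y": 0, "z": 1, "wx": 0, "wy": 0, "wz": 0},
  {"x": -0.05, "y": 0, "z": 2, "wx": 0, "wy": 0, "wz": 0},
  {"x": -0.27, "y": 0, "z": 2.45, "wx": 0, "wy": 0, "wz": 0},
  {"x": -0.5, "y": 0, "z": 2.65, "wx": 0, "wy": 0, "wz": 0},
  {"x": -0.87, "y": 0, "z": 2.95, "wx": 0, "wy": 0, "wz": 0},
  {"x": -1.2, "y": 0, "z": 3.28, "wx": 0, "wy": 0, "wz": 0},
  {"x": -1.5, "y": 0, "z": 3.64, "wx": 0, "wy": 0, "wz": 0},
  {"x": -1.77, "y": 0, "z": 4.03, "wx": 0, "wy": 0, "wz": 0},
])

```text
time_s: 2.02
tcp_pos: [0.4616, -0.1435, 0.101]
eef_rot: [3.14, -0.001, 0.278]
contact_force: [0.4, 0.9, 0.4]
opening: -0.0002
grasp_force: 0.4
```

Run:
```python
from h import *
save('scene','s2',(240,110,360,220),5)
print(state()['contact_force'],state()['tcp_pos'])
```

```text
[-1.940343   -0.91618761 -0.39747821] [ 0.45906846 -0.14272575  0.09934694]
```

View pics/s2.png

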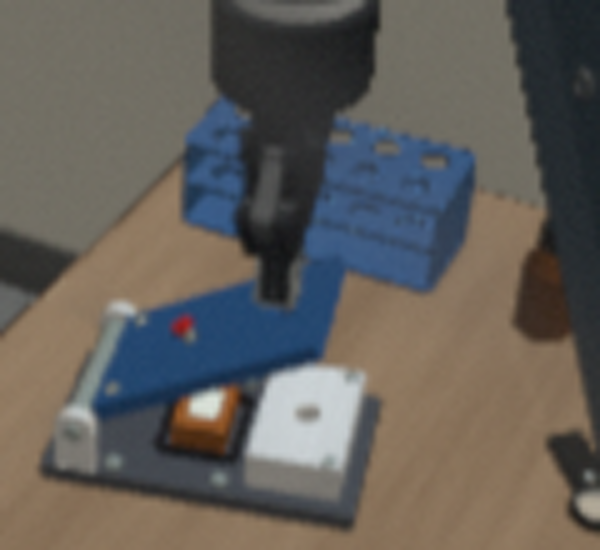

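The scene crop shows the fingertips at (275,300) on the blue lid, which has come down to about 0.5 rad. The block is in place in its pocket at (205,405). I'll continue along the arc.

Request:
apply_moves([
  {"x": -0.2, "y": 0, "z": 0.42, "wx": 0, "wy": 0, "wz": 0},
  {"x": -0.4, "y": 0, "z": 0.85, "wx": 0, "wy": 0, "wz": 0},
  {"x": -0.5, "y": 0, "z": 1.2, "wx": 0, "wy": 0, "wz": 0},
  {"x": -0.58, "y": 0, "z": 1.54, "wx": 0, "wy": 0, "wz": 0},
  {"x": -0.58, "y": 0, "z": 1.75, "wx": 0, "wy": 0, "wz": 0},
  {"x": -0.58, "y": 0, "z": 1.9, "wx": 0, "wy": 0, "wz": 0},
  {"x": -0.58, "y": 0, "z": 2.0, "wx": 0, "wy": 0, "wz": 0},
  {"x": -0.58, "y": 0, "z": 2.1, "wx": 0, "wy": 0, "wz": 0},
  {"x": -0.58, "y": 0, "z": 2.1, "wx": 0, "wy": 0, "wz": 0},
])

```text
time_s: 2.82
tcp_pos: [0.4481, -0.1459, 0.0481]
eef_rot: [3.141, -0.0, 0.28]
contact_force: [-0.7, -0.1, 2.7]
opening: -0.0001
grasp_force: 1.0
```

Push the last few millimetres shut.

Request:
apply_moves([
  {"x": 0, "y": 0, "z": 0.06, "wx": 0, "wy": 0, "wz": 0},
  {"x": 0, "y": 0, "z": 0.12, "wx": 0, "wy": 0, "wz": 0},
  {"x": 0, "y": 0, "z": 0.16, "wx": 0, "wy": 0, "wz": 0},
  {"x": 0, "y": 0, "z": 0.16, "wx": 0, "wy": 0, "wz": 0},
])

```text
time_s: 3.15
tcp_pos: [0.4481, -0.1459, 0.0443]
eef_rot: [3.141, -0.0, 0.28]
contact_force: [-1.3, -0.3, 3.2]
opening: 0.0006
grasp_force: 1.7
```

Request:
apply_moves([
  {"x": 0, "y": 0, "z": -1, "wx": 0, "wy": 0, "wz": 0},
  {"x": 0, "y": 0, "z": -2.4, "wx": 0, "wy": 0, "wz": 0},
  {"x": 0, "y": 0, "z": -4, "wx": 0, "wy": 0, "wz": 0},
  {"x": 0.8, "y": -1.4, "z": -4, "wx": 0, "wy": 0, "wz": 0},
  {"x": 1.6, "y": -2.8, "z": -4, "wx": 0, "wy": 0, "wz": 0},
  {"x": 2.4, "y": -4.2, "z": -4, "wx": 0, "wy": 0, "wz": 0},
  {"x": 3.2, "y": -5.6, "z": -4, "wx": 0, "wy": 0, "wz": 0},
  {"x": 4, "y": -7, "z": -4, "wx": 0, "wy": 0, "wz": 0},
  {"x": 4.8, "y": -8.4, "z": -4, "wx": 0, "wy": 0, "wz": 0},
  {"x": 5.6, "y": -9.7, "z": -4, "wx": 0, "wy": 0, "wz": 0},
], fingers=48)

```text
time_s: 3.98
tcp_pos: [0.5157, 0.1289, 0.1441]
eef_rot: [-3.141, -0.001, 0.28]
contact_force: [0.2, -0.2, -1.2]
opening: 0.048
grasp_force: 0.0
```

```bash
cat > go.py <<'E'
from h import *
import sys
s=state(); t=np.array([float(a) for a in sys.argv[1:4]]); Rm=R.from_euler('xyz',s['eef_rot'])
print('units',np.round(Rm.inv().apply(t-s['tcp_pos'])/.025,2),'tcp',s['tcp_pos'].round(4),'rot',s['eef_rot'].round(4),'F',s['contact_force'].round(1),'open',round(s['opening'],4),round(s['grasp_force'],1),'t',s['time_s'])
E
python3 - <<'E'
from h import *
save('top','t3',(150,140,310,240),5)
E
python3 go.py .5175 .1305 .10
```

```text
units [-0.09  0.16  1.78] tcp [0.5183 0.1348 0.1446] rot [-3.1384 -0.0067  0.2833] F [3.1 3.1 0. ] open 0.0476 0.0 t 4.0333
```

View pics/t3.png

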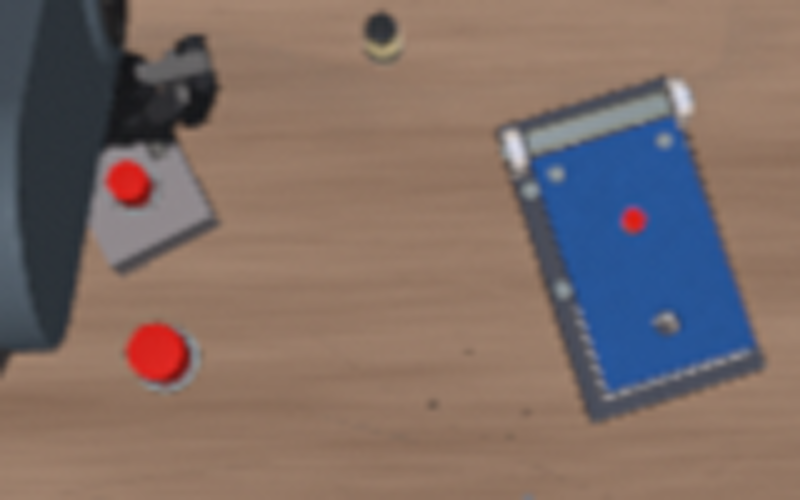

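The top crop shows the lid down over the base, with its hole at (667,323). The block is hidden under it. The pin is still in its stand at (128,182), and the gripper is above it. I'll settle, then measure.

Request:
apply_moves([
  {"x": 0, "y": 0, "z": 0.5, "wx": 0, "wy": 0, "wz": 0},
  {"x": 0, "y": 0, "z": 1, "wx": 0, "wy": 0, "wz": 0},
  {"x": 0, "y": 0, "z": 1.2, "wx": 0, "wy": 0, "wz": 0},
  {"x": 0, "y": 0, "z": 1.2, "wx": 0, "wy": 0, "wz": 0},
  {"x": 0, "y": 0, "z": 1.2, "wx": 0, "wy": 0, "wz": 0},
])

```text
time_s: 4.45
tcp_pos: [0.5156, 0.1259, 0.1139]
eef_rot: [-3.141, 0.0, 0.279]
contact_force: [0.7, -0.1, 0.6]
opening: 0.0479
grasp_force: 0.0
```

```bash
python3 go.py .5178 .1307 .0425
python3 - <<'E'
from m import *
t=lambda u,v:((u+.5)/5-.5+150,(v+.5)/5-.5+140)
print('lid hole z.054',onz('top',*t(667,323),.054),'cap',onz('top',*t(633,220),.062))
S=cv2.imread('pics/raw_scene0.png')[:,:,::-1].copy();T=cv2.imread('pics/raw_t3.png')[:,:,::-1].copy()
for c in comps(T,(0,150,90),(8,255,255),(165,165,190,190)): r=cv2.minAreaRect(c);print(cen(c),onz('top',*cen(c),.063))
P=np.array([.5178,.1307,0]);
for z in(.04,.066):print(z,proj('scene',P+[0,0,z]))
E
```

```text
units [ 0.14 -0.16  2.86] tcp [0.5156 0.1259 0.1139] rot [-3.1413e+00  4.0000e-04  2.7910e-01] F [ 0.7 -0.1  0.6] open 0.0479 0.0 t 4.45
lid hole z.054 [ 0.43855586 -0.14383835  0.054     ] cap [ 0.49148804 -0.12768781  0.062     ]
[175.47037037 176.21481481] [0.51726411 0.1307092  0.063     ]
0.04 [215.07422645 248.69405818]
0.066 [213.85480245 240.99455858]
```

Request:
apply_moves([
  {"x": 0.13, "y": -0.17, "z": 0.2, "wx": 0, "wy": 0, "wz": 0},
  {"x": 0.13, "y": -0.17, "z": 0.8, "wx": 0, "wy": 0, "wz": 0},
  {"x": 0.13, "y": -0.17, "z": 1.5, "wx": 0, "wy": 0, "wz": 0},
  {"x": 0.13, "y": -0.17, "z": 2.2, "wx": 0, "wy": 0, "wz": 0},
  {"x": 0.13, "y": -0.17, "z": 2.6, "wx": 0, "wy": 0, "wz": 0},
  {"x": 0.13, "y": -0.17, "z": 2.8, "wx": 0, "wy": 0, "wz": 0},
  {"x": 0.13, "y": -0.17, "z": 2.8, "wx": 0, "wy": 0, "wz": 0},
  {"x": 0.13, "y": -0.17, "z": 2.8, "wx": 0, "wy": 0, "wz": 0},
])

```text
time_s: 5.12
tcp_pos: [0.518, 0.131, 0.0444]
eef_rot: [3.141, -0.001, 0.279]
contact_force: [0.6, 0.2, -0.4]
opening: 0.0482
grasp_force: 0.0
```

Request:
apply_moves([
  {"x": 0, "y": 0, "z": 0, "wx": 0, "wy": 0, "wz": 0},
  {"x": 0, "y": 0, "z": 0, "wx": 0, "wy": 0, "wz": 0},
  {"x": 0, "y": 0, "z": 0, "wx": 0, "wy": 0, "wz": 0},
  {"x": 0, "y": 0, "z": 0, "wx": 0, "wy": 0, "wz": 0},
  {"x": 0, "y": 0, "z": 0, "wx": 0, "wy": 0, "wz": 0},
  {"x": 0, "y": 0, "z": 0, "wx": 0, "wy": 0, "wz": 0},
], fingers=0)

```text
time_s: 5.62
tcp_pos: [0.5183, 0.131, 0.0452]
eef_rot: [3.141, -0.002, 0.28]
contact_force: [-0.4, -0.1, 5.3]
opening: 0.0201
grasp_force: 58.5
```

Request:
apply_moves([
  {"x": 0, "y": 0, "z": -0.3, "wx": 0, "wy": 0, "wz": 0},
  {"x": 0, "y": 0, "z": -0.8, "wx": 0, "wy": 0, "wz": 0},
  {"x": 0, "y": 0, "z": -1.5, "wx": 0, "wy": 0, "wz": 0},
  {"x": 0, "y": 0, "z": -2.4, "wx": 0, "wy": 0, "wz": 0},
  {"x": 0, "y": 0, "z": -3.4, "wx": 0, "wy": 0, "wz": 0},
  {"x": 0, "y": 0, "z": -4, "wx": 0, "wy": 0, "wz": 0},
  {"x": 0, "y": 0, "z": -4, "wx": 0, "wy": 0, "wz": 0},
  {"x": 0, "y": 0, "z": -4, "wx": 0, "wy": 0, "wz": 0},
])

```text
time_s: 6.28
tcp_pos: [0.5179, 0.131, 0.1448]
eef_rot: [3.141, -0.002, 0.28]
contact_force: [-0.1, 0.1, -1.0]
opening: 0.0198
grasp_force: 58.7
```

```bash
python3 go.py .4383 -.1438 .145
```

```text
units [-6.09  9.69 -0.01] tcp [0.5179 0.131  0.1448] rot [ 3.1412e+00 -1.9000e-03  2.7950e-01] F [-0.1  0.1 -1. ] open 0.0198 58.7 t 6.2833
```

Request:
apply_moves([
  {"x": -0.4, "y": 0.6, "z": 0, "wx": 0, "wy": 0, "wz": 0},
  {"x": -1.2, "y": 1.9, "z": 0, "wx": 0, "wy": 0, "wz": 0},
  {"x": -2.1, "y": 3.3, "z": 0, "wx": 0, "wy": 0, "wz": 0},
  {"x": -3, "y": 4.7, "z": 0, "wx": 0, "wy": 0, "wz": 0},
  {"x": -3.9, "y": 6.1, "z": 0, "wx": 0, "wy": 0, "wz": 0},
  {"x": -4.8, "y": 7.5, "z": 0, "wx": 0, "wy": 0, "wz": 0},
  {"x": -5.6, "y": 8.8, "z": 0, "wx": 0, "wy": 0, "wz": 0},
  {"x": -6.1, "y": 9.7, "z": 0, "wx": 0, "wy": 0, "wz": 0},
  {"x": -6.1, "y": 9.7, "z": 0, "wx": 0, "wy": 0, "wz": 0},
  {"x": -6.1, "y": 9.7, "z": 0, "wx": 0, "wy": 0, "wz": 0},
])

```text
time_s: 7.12
tcp_pos: [0.4368, -0.145, 0.1429]
eef_rot: [-3.139, 0.002, 0.276]
contact_force: [-0.3, 0.1, -0.3]
opening: 0.0199
grasp_force: 58.9
```

Request:
apply_moves([
  {"x": 0, "y": 0, "z": 0.5, "wx": 0, "wy": 0, "wz": 0},
  {"x": 0, "y": 0, "z": 1, "wx": 0, "wy": 0, "wz": 0},
  {"x": 0, "y": 0, "z": 1, "wx": 0, "wy": 0, "wz": 0},
  {"x": 0, "y": 0, "z": 1, "wx": 0, "wy": 0, "wz": 0},
])

```text
time_s: 7.45
tcp_pos: [0.4371, -0.1423, 0.1181]
eef_rot: [-3.139, 0.002, 0.281]
contact_force: [-0.3, 0.5, -1.3]
opening: 0.0198
grasp_force: 58.9
```

```bash
python3 go.py .4383 -.1438 .102
python3 - <<'E'
from h import *
save('scene','s4',(260,150,350,230),6)
im=snapshot('top'); cv2.imwrite('pics/raw_t4.png',im[:,:,::-1])
E
```

```text
units [0.03 0.07 0.64] tcp [ 0.4371 -0.1423  0.1181] rot [-3.1386e+00  2.5000e-03  2.8130e-01] F [-0.3  0.5 -1.3] open 0.0198 58.9 t 7.45
```

View pics/s4.png

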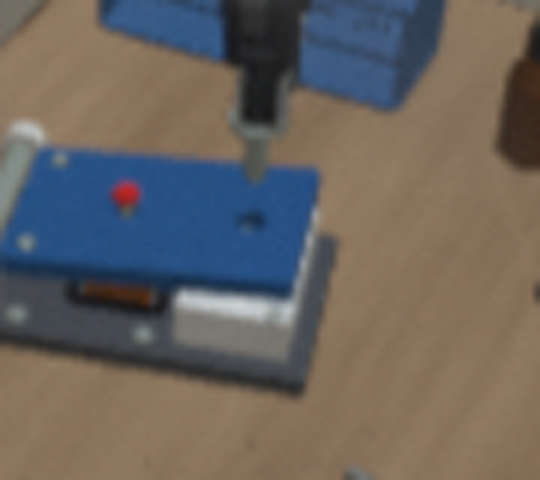

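The scene crop shows the pin held upright, with its flange at (258,130) and tip at (257,180). The lid hole is at (250,221), and the lid is slightly raised.

Run:
```python
from h import *
c=lambda p:(proj('scene',p)-[260,150]+.5)*6-.5
u=lambda a,b:((a+.5)/6-.5+260,(b+.5)/6-.5+150)
T=np.array([.4371,-.1423,0]);
for z in(.080,.110,.114):print(z,c(T+[0,0,z]))
for th in(.06,.09,.12):
    z=.039+.115*np.sin(th)+.005*np.cos(th);print(th,z,'scene',onz('scene',*u(250,221),z),'top',onz('top',(667.5)/5-.5+150,(323.5)/5-.5+140,z))
print('pin tip at z .08',onz('scene',*u(257.5,181),.080))
```

```text
0.08 [258.71514923 178.39710773]
0.11 [263.41888324 122.52524701]
0.114 [264.06237789 114.8816933 ]
0.06 0.05088686344481215 scene [ 0.44150315 -0.14700156  0.05088686] top [ 0.43892006 -0.14416534  0.05088686]
0.09 0.05431579682283124 scene [ 0.43990043 -0.14323698  0.0543158 ] top [ 0.43851891 -0.14380518  0.0543158 ]
0.12 0.05773094701749506 scene [ 0.43830415 -0.13948753  0.05773095] top [ 0.43811938 -0.14344646  0.05773095]
pin tip at z .08 [ 0.43677658 -0.14045122  0.08      ]
```

Request:
apply_moves([
  {"x": 0.02, "y": 0.07, "z": 0.3, "wx": 0, "wy": 0, "wz": 0},
  {"x": 0.02, "y": 0.07, "z": 0.6, "wx": 0, "wy": 0, "wz": 0},
  {"x": 0.02, "y": 0.07, "z": 0.8, "wx": 0, "wy": 0, "wz": 0},
  {"x": 0.02, "y": 0.07, "z": 0.95, "wx": 0, "wy": 0, "wz": 0},
  {"x": 0.02, "y": 0.07, "z": 1.1, "wx": 0, "wy": 0, "wz": 0},
  {"x": 0.02, "y": 0.07, "z": 1.2, "wx": 0, "wy": 0, "wz": 0},
  {"x": 0.02, "y": 0.07, "z": 1.2, "wx": 0, "wy": 0, "wz": 0},
])

```text
time_s: 8.13
tcp_pos: [0.4386, -0.1456, 0.0885]
eef_rot: [-3.141, 0.001, 0.279]
contact_force: [-0.4, 0.0, -0.5]
opening: 0.0201
grasp_force: 58.9
```

```bash
python3 go.py .438 -.144 .075; python3 -c "from h import state;print(state()['ft_torque'])"
```

```text
units [-0.   -0.07  0.54] tcp [ 0.4386 -0.1456  0.0885] rot [-3.1407e+00  8.0000e-04  2.7940e-01] F [-0.4  0.  -0.5] open 0.0201 58.9 t 8.1333
[-0.00076334 -0.04774303  0.07154504]
```

Request:
apply_moves([
  {"x": 0, "y": -0.06, "z": 0.1, "wx": 0, "wy": 0, "wz": 0},
  {"x": 0, "y": -0.06, "z": 0.2, "wx": 0, "wy": 0, "wz": 0},
  {"x": 0, "y": -0.06, "z": 0.3, "wx": 0, "wy": 0, "wz": 0},
  {"x": 0, "y": -0.06, "z": 0.4, "wx": 0, "wy": 0, "wz": 0},
  {"x": 0, "y": -0.06, "z": 0.5, "wx": 0, "wy": 0, "wz": 0},
  {"x": 0, "y": -0.06, "z": 0.6, "wx": 0, "wy": 0, "wz": 0},
  {"x": 0, "y": -0.06, "z": 0.6, "wx": 0, "wy": 0, "wz": 0},
])

```text
time_s: 8.72
tcp_pos: [0.4383, -0.1442, 0.0736]
eef_rot: [-3.141, 0.001, 0.28]
contact_force: [0.2, -0.1, -1.1]
opening: 0.0198
grasp_force: 58.9
```

Request:
apply_moves([
  {"x": 0, "y": 0, "z": 0.08, "wx": 0, "wy": 0, "wz": 0},
  {"x": 0, "y": 0, "z": 0.16, "wx": 0, "wy": 0, "wz": 0},
  {"x": 0, "y": 0, "z": 0.24, "wx": 0, "wy": 0, "wz": 0},
  {"x": 0, "y": 0, "z": 0.32, "wx": 0, "wy": 0, "wz": 0},
  {"x": 0, "y": 0, "z": 0.4, "wx": 0, "wy": 0, "wz": 0},
  {"x": 0, "y": 0, "z": 0.4, "wx": 0, "wy": 0, "wz": 0},
])

```text
time_s: 9.22
tcp_pos: [0.4385, -0.1443, 0.0638]
eef_rot: [-3.141, 0.0, 0.28]
contact_force: [-0.3, -0.4, 0.6]
opening: 0.0197
grasp_force: 58.9
```

Request:
apply_moves([
  {"x": 0, "y": 0, "z": 0.08, "wx": 0, "wy": 0, "wz": 0},
  {"x": 0, "y": 0, "z": 0.16, "wx": 0, "wy": 0, "wz": 0},
  {"x": 0, "y": 0, "z": 0.24, "wx": 0, "wy": 0, "wz": 0},
  {"x": 0, "y": 0, "z": 0.32, "wx": 0, "wy": 0, "wz": 0},
  {"x": 0, "y": 0, "z": 0.36, "wx": 0, "wy": 0, "wz": 0},
  {"x": 0, "y": 0, "z": 0.4, "wx": 0, "wy": 0, "wz": 0},
  {"x": 0, "y": 0, "z": 0.4, "wx": 0, "wy": 0, "wz": 0},
])

```text
time_s: 9.8
tcp_pos: [0.4383, -0.1442, 0.0539]
eef_rot: [-3.141, 0.0, 0.279]
contact_force: [-1.1, 0.3, 1.4]
opening: 0.0201
grasp_force: 59.0
```

Request:
apply_moves([
  {"x": 0, "y": 0, "z": 0.04, "wx": 0, "wy": 0, "wz": 0},
  {"x": 0, "y": 0, "z": 0.06, "wx": 0, "wy": 0, "wz": 0},
  {"x": 0, "y": 0, "z": 0.06, "wx": 0, "wy": 0, "wz": 0},
])

```text
time_s: 10.05
tcp_pos: [0.4383, -0.1442, 0.0531]
eef_rot: [-3.142, 0.0, 0.28]
contact_force: [-2.9, 0.2, 9.4]
opening: 0.0198
grasp_force: 59.8
```

Request:
apply_moves([
  {"x": 0, "y": 0, "z": 0.02, "wx": 0, "wy": 0, "wz": 0},
  {"x": 0, "y": 0, "z": 0.04, "wx": 0, "wy": 0, "wz": 0},
  {"x": 0, "y": 0, "z": 0.04, "wx": 0, "wy": 0, "wz": 0},
])

```text
time_s: 10.3
tcp_pos: [0.4383, -0.1442, 0.0529]
eef_rot: [3.141, -0.0, 0.28]
contact_force: [-5.1, -0.5, 18.1]
opening: 0.0198
grasp_force: 60.8
```

```bash
python3 go.py .438 -.144 .053
python3 - <<'E'
from h import *
save('scene','s5',(250,150,350,230),6)
E
```

```text
units [-0.01 -0.01 -0.  ] tcp [ 0.4383 -0.1442  0.0529] rot [ 3.1411e+00 -3.0000e-04  2.7970e-01] F [-5.1 -0.5 18.1] open 0.0198 60.8 t 10.3
```

View pics/s5.png

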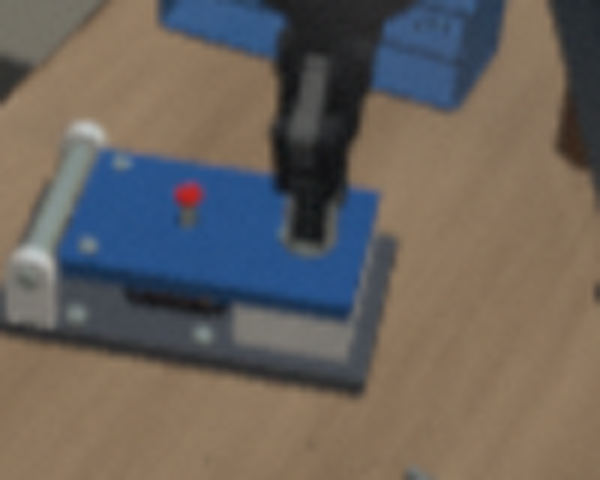

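The scene crop shows the lid lying level on the aluminium block at (290,335). The pin's flange is down on it at (308,240), still held by the gripper, and the gauge stem at (188,205) stands out further. The force has risen sharply to 18 N at z = 52.9 mm, against 53.2 mm expected for fully shut, so it is seated.

Request:
apply_moves([
  {"x": 0, "y": 0, "z": 0, "wx": 0, "wy": 0, "wz": 0},
  {"x": 0, "y": 0, "z": 0, "wx": 0, "wy": 0, "wz": 0},
  {"x": 0, "y": 0, "z": 0, "wx": 0, "wy": 0, "wz": 0},
  {"x": 0, "y": 0, "z": 0, "wx": 0, "wy": 0, "wz": 0},
  {"x": 0, "y": 0, "z": 0, "wx": 0, "wy": 0, "wz": 0},
  {"x": 0, "y": 0, "z": 0, "wx": 0, "wy": 0, "wz": 0},
])

```text
time_s: 10.85
tcp_pos: [0.4383, -0.1442, 0.0529]
eef_rot: [3.141, -0.0, 0.28]
contact_force: [-3.9, -0.6, 18.3]
opening: 0.0197
grasp_force: 60.8
```

```bash
python3 -c "
from h import *
s=state();print(s['contact_force'],s['tcp_pos'])
if 10<s['contact_force'][2]<32: print(close_job())"
```

```text
[-3.91501735 -0.6462882  18.30580412] [ 0.43833605 -0.1442185   0.05294955]
the job is handed in; nothing more can be done
None
```

I closed the lid, pushed the small red pin through it into the base, and handed the job in at about 11 s with the gripper still holding the pin down at about 18 N and the lid, by force and height, fully shut.

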